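# Change the club printer's ink

## Task

Change the ink in the club printer. Seat both new cartridges (the ones with a nose) fully home, flat and square in the two pockets of the ink bay, then swing the keeper bar across them, and only then fasten the lock screw: turn its wing knob back until it drops with a click at the thread start, then forward until it stops, tight. At any time, push every empty cartridge (the plain blocks) down through the spring flaps of the collection bin so that they shut behind it, and leave the can, the mug and the stapler where they are.

Things in the scene. Friction and masses are not known exactly. Their poses are not given: they have to be found in the camera images.
- new1_mid (a point): New ink cartridge, black, paper label on top, 90 x 50 x 36 high, about 120 g; point at its centre, 18 mm above its underside. x along its length, z up. Stepped in plan: main part 66 x 50 (x = -45 to 21 mm), then a nose 24 x 24, full height, at the +x end (x = 21 to 45). Both new ones are alike; either fits either pocket. It starts flat on the table, label up.
- new2_mid (a point): New ink cartridge, black, paper label on top, 90 x 50 x 36 high, about 120 g; point at its centre, 18 mm above its underside. x along its length, z up. Stepped in plan: main part 66 x 50 (x = -45 to 21 mm), then a nose 24 x 24, full height, at the +x end (x = 21 to 45). Both new ones are alike; either fits either pocket. It starts flat on the table, label up.
- empty1_mid (a point): An empty cartridge: a plain black oblong block with no nose, 66 long (x) x 50 wide (y) x 36 high (z), paper label on top, about 70 g; the point is its centre, 18 mm above its underside. It starts lying flat on the table. Two or three empties are present.
- empty2_mid (a point): An empty cartridge: a plain black oblong block with no nose, 66 long (x) x 50 wide (y) x 36 high (z), paper label on top, about 70 g; the point is its centre, 18 mm above its underside. It starts lying flat on the table. Two or three empties are present.
- empty3_mid (a point): An empty cartridge: a plain black oblong block with no nose, 66 long (x) x 50 wide (y) x 36 high (z), paper label on top, about 70 g; the point is its centre, 18 mm above its underside. It starts lying flat on the table. Two or three empties are present.
- bay: The printer's open ink bay, fixed to the table: a grey base plate 85 (x) x 330 (y) mm with a pocket at each end (y = +100 and -100 mm) and a keeper bar and lock screw on its middle. Origin at the middle of its underside, on the table; the lock screw's axis is its z axis. A low white printer chassis (40 mm high) stands behind it, x = 78 to 208 mm, y = -150 to 150.
- pocket_left (a point): Pocket at the bay's +y end, shaped like the new cartridge with 2.5 mm clearance; long axis along the bay's y, nose end outward (bay's +y), away from the lock screw. The point is where a fully seated cartridge's centre lies, 26 mm above the table (floor at 8 mm; walls 8 mm thick, up to 18 mm above the table, so a seated cartridge's upper 26 mm stand clear). Axes as the bay's.
- pocket_right (a point): Pocket at the bay's -y end, shaped like the new cartridge with 2.5 mm clearance; long axis along the bay's y, nose end outward (bay's -y), away from the lock screw. The point is where a fully seated cartridge's centre lies, 26 mm above the table (floor at 8 mm; walls 8 mm thick, up to 18 mm above the table, so a seated cartridge's upper 26 mm stand clear). Axes as the bay's.
- keeper (a joint): Keeper angle (rad): steel bar 210 x 22 x 6 mm turning on the lock screw's axis, underside 47 mm above the table, 3 mm over seated cartridges. 0: along the bay's x, clear of the pockets, post towards bay -x (robot). Grows clockwise seen from above, post moving to bay +y; at 1.57 it lies across both cartridges, stop at 1.6. Starts within 0.35 of 0; stiff (0.06 N m), stays where left.
- keeper_post (a point): Upright steel post on one end of the keeper, 12 mm thick, its top 94 mm above the table; the point is 78 mm above the table, on the post's axis, 88 mm from the lock screw's axis. Take it or push it to swing the keeper.
- lock_knob (a joint): Turn (rad) of the lock screw's wing knob, growing clockwise from above (forward); 0: wing along the bay's x. Starts at 0.45 to 1.35, resting on the thread start, where turning forward only jams at about 1.5. Turned back past about -0.2 it can drop with a click (back stop -0.55); only then does turning forward run into the thread, to the tight stop at 2.4. Friction 0.05 N m.
- lock_drop (a joint): How far (m) the lock screw has sunk: 0 while it rests on the thread start, 0.010 after the click, then growing steadily to 0.016 at the tight stop. It sinks by its own light spring (about 3 N), which a firm grip holds up: let go of the knob (or press it lightly down) behind the thread start for it to drop.
- knob_wing (a point): Middle of the black wing of the lock screw, on its axis: a bar 62 long (along the point's x), 14 thick (y) and 34 high, over a hub 28 mm in diameter. The point is 12 mm below the wing's top and 21 mm above the hub's top, 105 mm above the table before the drop; it sinks and turns with the knob.
- bin: Grey collection bin, fixed, 170 x 170 x 220 mm high, closed but for a 130 x 130 mm opening in the middle of its top. Origin at the middle of its underside.
- bin_mouth (a point): Centre of the opening in the bin's top, 220 mm above the table. Two black spring flaps fill the opening, each 65 mm deep, meeting along the middle (y = 0); axes as the bin's. Their hinges run along x, at y = +65 and -65 mm.
- flap_a (a joint): Angle (rad) of the bin's spring flap hinged at the bin's +y side, 0 shut, growing as it swings down into the bin, to 1.4. The springs (each 0.06 N m when shut, plus 0.04 N m per rad) carry a cartridge laid on them, so it must be pushed down, a few newtons, until its underside is about 60 mm below the rim, and let go there; the flaps shut by themselves.
- flap_b (a joint): Angle (rad) of the bin's spring flap hinged at the bin's -y side, 0 shut, growing as it swings down into the bin, to 1.4. The springs (each 0.06 N m when shut, plus 0.04 N m per rad) carry a cartridge laid on them, so it must be pushed down, a few newtons, until its underside is about 60 mm below the rim, and let go there; the flaps shut by themselves.
- drink_can: A red drink can, 66 mm in diameter, 115 high; a bystander, to be left alone. Origin at the middle of its underside.
- mug: A white mug, 80 mm in diameter, 92 high; a bystander, to be left alone. Origin at the middle of its underside.
- stapler: A black stapler, 150 x 36 x 50 mm; a bystander, to be left alone. Origin at the middle of its underside.

How it is judged:
On the way, in this order (a step that is already met when the one before it is completed fails the run):
1. both new cartridges are seated in the pockets ((((distance between new1_mid and pocket_left below 0.006 m and angle between the x axis of new1_mid and the y axis of bay, either way round below 0.08 rad and angle between new1_mid's own z axis and vertical below 0.06 rad) and (distance between new2_mid and pocket_right below 0.006 m and angle between the x axis of new2_mid and the y axis of bay, either way round below 0.08 rad and angle between new2_mid's own z axis and vertical below 0.06 rad)) or ((distance between new1_mid and pocket_right below 0.006 m and angle between the x axis of new1_mid and the y axis of bay, either way round below 0.08 rad and angle between new1_mid's own z axis and vertical below 0.06 rad) and (distance between new2_mid and pocket_left below 0.006 m and angle between the x axis of new2_mid and the y axis of bay, either way round below 0.08 rad and angle between new2_mid's own z axis and vertical below 0.06 rad)))), for 0.2 s.
2. with the cartridges seated, the keeper lies across them ((((distance between new1_mid and pocket_left below 0.006 m and angle between the x axis of new1_mid and the y axis of bay, either way round below 0.08 rad and angle between new1_mid's own z axis and vertical below 0.06 rad) and (distance between new2_mid and pocket_right below 0.006 m and angle between the x axis of new2_mid and the y axis of bay, either way round below 0.08 rad and angle between new2_mid's own z axis and vertical below 0.06 rad)) or ((distance between new1_mid and pocket_right below 0.006 m and angle between the x axis of new1_mid and the y axis of bay, either way round below 0.08 rad and angle between new1_mid's own z axis and vertical below 0.06 rad) and (distance between new2_mid and pocket_left below 0.006 m and angle between the x axis of new2_mid and the y axis of bay, either way round below 0.08 rad and angle between new2_mid's own z axis and vertical below 0.06 rad))) and value of joint keeper above 1.4 rad), for 0.2 s.
3. the knob has been turned back and has dropped off the thread start (value of joint keeper above 1.4 rad and value of joint lock_drop above 0.007 m and value of joint lock_knob below 0.3 rad), for 0.1 s.
4. the knob has been turned forward to the tight stop (value of joint lock_knob above 2.1 rad and value of joint lock_drop above 0.013 m), for 0.2 s.
At the end, for the whole second after the job is handed in: New cartridges in the pockets (centres within 6 mm, square within 0.08 rad, flat within 0.06), keeper beyond 1.4 rad, lock screw beyond 2.1 rad and sunk over 13 mm, every empty inside the bin with its centre below 150 mm, both flaps below 0.1 rad (all of step 2 and all of step 4 and value of joint each of flap_a, flap_b below 0.1 rad and x of empty1_mid in the frame of bin between -0.08 and 0.08 m and y of empty1_mid in the frame of bin between -0.08 and 0.08 m and z of empty1_mid in the frame of bin between 0 and 0.15 m and x of empty2_mid in the frame of bin between -0.08 and 0.08 m and y of empty2_mid in the frame of bin between -0.08 and 0.08 m and z of empty2_mid in the frame of bin between 0 and 0.15 m and x of empty3_mid in the frame of bin between -0.08 and 0.08 m and y of empty3_mid in the frame of bin between -0.08 and 0.08 m and z of empty3_mid in the frame of bin between 0 and 0.15 m); the robot touches nothing.
It fails at once if the drink can is displaced by more than 30 mm (distance of drink_can from where it was at the start of the episode above 0.03 m).
It fails at once if the mug is displaced by more than 30 mm (distance of mug from where it was at the start of the episode above 0.03 m).
It fails at once if the stapler is displaced by more than 30 mm (distance of stapler from where it was at the start of the episode above 0.03 m).
Of empty1, empty2, empty3 only 2 to 3 are there at a start; the rules pass over those that are not, and their reading is None.
At some moment in a run one of empty1, empty2, empty3 may be knocked a few centimetres aside while the robot is not near it.
Once in a run the grip may slacken for a moment while it holds something.
It also fails if it takes over 208 s, if anything falls off the work surface, if the arm or the gripper's body presses on something with over 40 N, if the wrist force passes 120 N, or if a joint passes its speed limit or range.

## Robot

A 6-joint arm with a two-finger parallel gripper is mounted at the origin on the work surface. World frame = base frame: x ahead of the robot, y to its left, z up, the work surface at z = 0. Lengths are in m, angles in rad, forces in N, time in s.
With the tool pointing down it reaches from about 0.35 to 0.875 m from the base axis. Payload 4.2 kg.
Tool frame: the origin (TCP) lies at the very end of the fingers, on their centre line; the grasp point (between the pads) lies 19 mm behind it; z points along the fingers, y is the line along which they close (so a half turn about z gives the same grasp; the last joint's range is limited). The gripper opens to 85 mm and grips with 20 to 120 N. Pads are 22 mm wide; open, the fingers measure 114 mm over their backs; the gripper's body (76 mm by 85 mm) begins 54 mm behind the grasp point. The pads swing forward as they close: fully open they stand 13 mm farther back than shut.
Start: joints at [-1.04, 0.385, 0.008, 0, -1.194, -0.259], TCP at [0.168, -0.602, 0.231] pointing down, gripper open.
Joint ranges: [-3.14, 3.14], [-1.21, 2.06], [-1.07, 1.41], [-3.16, 2.05], [-2.99, -0.16], [-3.1, 3.1]. Speed limits (rad/s): [2.79, 2.79, 3.14, 3.14, 3.14, 3.14].

## Interface

Orientations are given as a unit quaternion [x, y, z, w].
In Python, from cell import * gives the robot as it stands.
- The arm moves only by the shell command python3 -m handwheel 'ROWS' [FORCE]. ROWS is JSON, a list that holds one entry, the list of rows, each a list of 7 numbers: the shift along the tool's x, y, z in m, then the turn, a rotation vector about the tool's x, y, z in degrees, then the closure in counts, from 0 (fully open) to 255 (shut). A call has 1 to 12 rows; each row is the pose to reach, as a shift and turn from the pose commanded when the call began, along the tool's axes at that moment; what a row does not reach only later rows make up. A row lasts 1/8 s, in which the tool goes at most 62.5 mm and 10.7 degrees, less where a joint would pass 70% of its speed; a pose out of reach is approached as far as the arm can. A call with a gripper value outside its range is refused whole. The fingers move at their own pace and stop on an object; FORCE is the grip in N (left out, the last holds). Time passes only in rows, so rows that repeat a pose let the fingers close. It gives the time, the measured TCP pose, the force, the opening and the grip force at its end, in the units of the state.
- sense(): the state, without advancing time (a new reading comes with each control period).
- snapshot(name): name is "scene" or "side" or "wrist"; returns a dict with "color" (384x512x3 uint8, red, green, blue), "range_z" (384x512 float32, m along the optical axis (not along the pixel's ray), 0 where there is no reading), "fovy" (degrees; the focal length in pixels is half the picture's height over the tangent of half this angle, whatever the lens; pixels are square), "cx", "cy" (the principal point, pixels), "dist_coeffs" ([k1, k2, p1, p2, k3] as OpenCV has them; the pictures are not rectified), "position" and "attitude" of the camera in the world; the wrist camera has in their place "mount" (4x4, takes a point from camera to tool coordinates, whose origin is the TCP and whose axes are the flange's). Camera axes: x right, y down, z forward; pixel columns grow to the right and rows downward; lengths in m; the calibration is good to about 2 mm. A picture is of the moment at which its call begins: read the wrist's pose just before it.
- close_job(): hands the job in; it is judged then, once.
The state is a dict: "time_s": time; "joints": joint angles; "qd": joint speeds; "joint_efforts": joint torques, N m; "position": TCP position; "ee_rot": TCP orientation; "force": force on the tool from outside, world axes, zero at the start; "moment": the same for the moment, N m; "opening": finger opening in m; "grip_force": force on a finger pad.
Only numpy, scipy, OpenCV 4.12 (cv2) and the standard library are available. Lean on these libraries where they do the work, as an engineer would, in place of code of your own. Each camera call takes 0.05 s, during which the arm holds its last target. There are 200 camera calls.

## Working session

There is one attempt and no reset: what is moved stays moved. The work goes in short steps, Python scripts to look and compute and a shell command to move; the robot and the scene stay as the last step left them, time stands still between calls to the robot, and variables do not carry over. Pictures are saved under pics/ and viewed, at most 14 in all, crops included, and the job is handed in when it is done.

```bash
ls; mkdir -p pics; cat > h.py <<'E'
import numpy as np, cv2, json
from cell import *
from scipy.spatial.transform import Rotation as R
def snap(n):
    s=sense(); d=snapshot(n); d['K']=None
    h=d['color'].shape[0]; f=h/2/np.tan(np.radians(d['fovy'])/2)
    d['K']=np.array([[f,0,d['cx']],[0,f,d['cy']],[0,0,1.]])
    if 'mount' in d:
        T=np.eye(4);T[:3,:3]=R.from_quat(s['ee_rot']).as_matrix();T[:3,3]=s['position']
        d['T']=T@np.array(d['mount'])
    else:
        a=np.array(d['attitude']);T=np.eye(4)
        T[:3,:3]=a if a.shape==(3,3) else R.from_quat(a).as_matrix()
        T[:3,3]=d['position'];d['T']=T
    return d
def rays(d,px):
    p=cv2.undistortPoints(np.array(px,float).reshape(-1,1,2),d['K'],np.array(d['dist_coeffs'],float)).reshape(-1,2)
    return np.c_[p,np.ones(len(p))]
def onplane(d,px,z):
    r=rays(d,px)@d['T'][:3,:3].T; o=d['T'][:3,3]
    return o+r*((z-o[2])/r[:,2])[:,None]
def cloud(d):
    h,w=d['range_z'].shape
    uv=np.stack(np.meshgrid(np.arange(w),np.arange(h)),-1).reshape(-1,2)
    return (rays(d,uv)*d['range_z'].reshape(-1,1)@d['T'][:3,:3].T+d['T'][:3,3]).reshape(h,w,3)
def save(d,n): cv2.imwrite('pics/'+n,d['color'][...,::-1])
E
python3 - <<'E'
from h import *
s=sense();print(s)
a=snap('scene');b=snap('side')
print(a['position'],a['attitude'],a['fovy'],a['dist_coeffs'],b['position'])
cv2.imwrite('pics/a.png',np.vstack([a['color'],b['color']])[:,:,::-1][:, :])
im=np.vstack([a['color'],b['color']])[:,:,::-1]; save(a,'scene0.png'); save(b,'side0.png')
E
```

```text
pics
{'time_s': 0.0, 'joints': array([-1.04039428e+00,  3.85563473e-01,  6.63819810e-03, -5.14559433e-04,
       -1.19399523e+00, -2.58569297e-01]), 'qd': array([-0.00039672, -0.00104965,  0.00031072,  0.00094991, -0.00031834,
        0.00084744]), 'joint_efforts': array([ 9.38982976e-05, -3.92289591e+01,  1.88405800e+01,  4.18631405e+00,
       -4.62918411e-03, -1.09421272e-06]), 'position': array([ 0.16766058, -0.60149061,  0.23021994]), 'ee_rot': array([-1.35404168e-01,  9.90789850e-01,  1.07241970e-03, -1.87432672e-04]), 'force': array([ 0.45719464, -0.54509836, -0.12198191]), 'moment': array([-0.0045447 ,  0.06617706, -0.00886614]), 'grip_force': 0.0, 'opening': 0.08506191019668716}
[1.27017885 0.54550735 1.08540312] [ 0.3835577   0.84577223 -0.33394368 -0.16135192] 51.00473033103574 [-0.14117635  0.          0.          0.          0.        ] [0.20252407 0.92455497 1.14674082]
```

View pics/scene0.png

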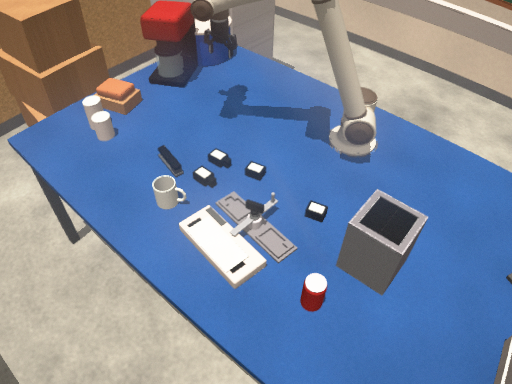

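View pics/side0.png

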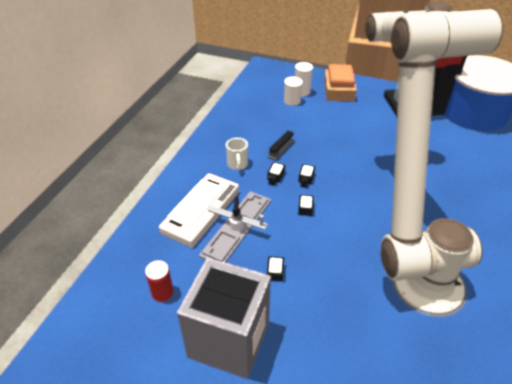

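The scene view shows four cartridges at px (219,158), (204,176), (256,170) and (316,210). The bay is at (255,225), the bin at (383,240), the can at (313,292), the mug at (166,192) and the stapler at (170,160). The side view agrees, with cartridges at (307,174), (276,172), (306,205) and (275,267).

```bash
cat > m1.py <<'E'
from h import *
for n in ('scene','side'):
    d=snap(n);P=cloud(d);c=d['color'].astype(int)
    hsv=cv2.cvtColor(d['color'],cv2.COLOR_RGB2HSV)
    ok=d['range_z']>0
    on=ok&(P[...,2]>0.012)&(P[...,2]<0.4)&(P[...,0]>0.2)&(P[...,0]<1.05)&(abs(P[...,1])<0.7)
    nb=((c[...,2]<c[...,0]+40)&on).astype(np.uint8)
    k,l,st,ce=cv2.connectedComponentsWithStats(nb)
    print(n)
    for i in range(1,k):
        if st[i,4]<40: continue
        Q=P[l==i]; t=Q[Q[:,2]>np.percentile(Q[:,2],95)-0.008]
        print(st[i,4],ce[i].round(),'z',np.percentile(Q[:,2],95).round(3),'top',np.median(t,0).round(3),t.min(0).round(3)[:2],t.max(0).round(3)[:2])
E
python3 m1.py
```

```text
scene
297 [170. 160.] z 0.054 top [ 0.618 -0.448  0.05 ] [ 0.587 -0.524] [ 0.644 -0.381]
253 [219. 157.] z 0.042 top [ 0.475 -0.321  0.039] [ 0.449 -0.358] [ 0.501 -0.275]
231 [255. 170.] z 0.042 top [ 0.435 -0.168  0.039] [ 0.405 -0.199] [ 0.463 -0.136]
284 [204. 176.] z 0.042 top [ 0.585 -0.288  0.039] [ 0.561 -0.329] [ 0.608 -0.238]
716 [166. 191.] z 0.093 top [ 0.742 -0.316  0.091] [ 0.706 -0.357] [ 0.786 -0.272]
5444 [380. 240.] z 0.222 top [0.494 0.379 0.22 ] [0.399 0.29 ] [0.575 0.462]
4269 [227. 238.] z 0.065 top [ 0.626 -0.005  0.097] [ 0.529 -0.038] [0.721 0.021]
283 [316. 210.] z 0.041 top [0.446 0.123 0.038] [0.416 0.087] [0.473 0.156]
380 [275. 242.] z 0.023 top [0.64  0.104 0.019] [0.593 0.028] [0.68  0.154]
746 [313. 291.] z 0.118 top [0.729 0.309 0.116] [0.697 0.28 ] [0.758 0.338]
side
292 [281. 145.] z 0.055 top [ 0.614 -0.438  0.051] [ 0.587 -0.511] [ 0.638 -0.377]
564 [237. 152.] z 0.092 top [ 0.745 -0.309  0.09 ] [ 0.707 -0.356] [ 0.787 -0.27 ]
252 [275. 172.] z 0.041 top [ 0.581 -0.284  0.037] [ 0.558 -0.331] [ 0.607 -0.237]
246 [306. 174.] z 0.042 top [ 0.473 -0.316  0.038] [ 0.446 -0.361] [ 0.499 -0.269]
3630 [208. 210.] z 0.057 top [ 0.618 -0.004  0.055] [ 0.519 -0.142] [0.824 0.08 ]
245 [306. 204.] z 0.041 top [ 0.432 -0.165  0.038] [ 0.403 -0.204] [ 0.46  -0.129]
8674 [227. 311.] z 0.222 top [0.485 0.384 0.22 ] [0.401 0.289] [0.574 0.464]
827 [159. 280.] z 0.118 top [0.728 0.311 0.116] [0.7   0.277] [0.758 0.341]
```

```bash
cat >> h.py <<'E'
def rel(x,y,z,yaw,s=None):
    """shift/turn in tool axes to reach TCP x,y,z, tool-y heading yaw deg, tool down. s: start (x,y,z,yaw) or measured"""
    def M(w):
        w=np.radians(w); Y=np.array([np.cos(w),np.sin(w),0]);Z=np.array([0,0,-1.]);return np.c_[np.cross(Y,Z),Y,Z]
    if s is None:
        q=sense();p=q['position'];Rc=R.from_quat(q['ee_rot']).as_matrix()
    else: p=np.array(s[:3]);Rc=M(s[3])
    t=Rc.T@(np.array([x,y,z])-p); w=np.degrees(R.from_matrix(Rc.T@M(yaw)).as_rotvec())
    print('shift',t.round(4).tolist(),'turn',w.round(2).tolist(),'rows',max(np.linalg.norm(t)/.0625,np.linalg.norm(w)/10.7).round(1))
def yawnow():
    m=R.from_quat(sense()['ee_rot']).as_matrix();return np.degrees(np.arctan2(m[1,1],m[0,1]))
E
python3 - <<'E'
from h import *
d=snap('wrist');print(np.array(d['mount']).round(3).tolist(),d['fovy'],yawnow())
rel(0.45,-0.22,0.42,180)
E
```

```text
[[0.0, -0.949, -0.316, 0.081], [1.0, 0.0, 0.001, -0.0], [-0.0, -0.316, 0.949, -0.141], [0.0, 0.0, 0.0, 1.0]] 64.02978502911756 105.56988224006629
shift [-0.3744, 0.2922, -0.1889] turn [0.05, 0.03, -74.43] rows 8.2
```

```bash
python3 -m handwheel '[[[-0.37,0.29,-0.19,0,0,-74,0],[-0.37,0.29,-0.19,0,0,-74,0],[-0.37,0.29,-0.19,0,0,-74,0],[-0.37,0.29,-0.19,0,0,-74,0],[-0.37,0.29,-0.19,0,0,-74,0],[-0.37,0.29,-0.19,0,0,-74,0],[-0.37,0.29,-0.19,0,0,-74,0],[-0.37,0.29,-0.19,0,0,-74,0],[-0.37,0.29,-0.19,0,0,-74,0],[-0.37,0.29,-0.19,0,0,-74,0],[-0.37,0.29,-0.19,0,0,-74,0],[-0.37,0.29,-0.19,0,0,-74,0]]]'
cat > m2.py <<'E'
from h import *
import sys
# label (white, flat top at ~36mm) and black body boxes from the wrist
d=snap('wrist');save(d,sys.argv[1]);P=cloud(d);c=d['color'].astype(int)
on=(d['range_z']>0)&(P[...,2]>0.026)&(P[...,2]<0.05)&(P[...,0]<0.66)
lo=(d['range_z']>0)&(P[...,2]>0.012)&(P[...,2]<0.06)
k,l,st,ce=cv2.connectedComponentsWithStats(on.astype(np.uint8))
for i in range(1,k):
    if st[i,4]<150: continue
    Q=P[l==i]; z=np.median(Q[:,2]); 
    cn=max(cv2.findContours((l==i).astype(np.uint8),cv2.RETR_EXTERNAL,cv2.CHAIN_APPROX_NONE)[0],key=len).reshape(-1,2)
    W=onplane(d,cn,z)[:,:2].astype(np.float32)
    (cx,cy),(w,h),a=cv2.minAreaRect(W*1000)
    if w<h: w,h,a=h,w,a+90
    u=np.array([np.cos(np.radians(a)),np.sin(np.radians(a))]);v=np.array([-u[1],u[0]])
    D=(W*1000-[cx,cy]); s=D@u; t=abs(D@v)
    # nose end is the narrow one
    wp=t[s>w/2-15].max() ; wm=t[s<-w/2+15].max()
    print(ce[i].round(),'z',z.round(4),'c',round(cx,1),round(cy,1),'size',round(w,1),round(h,1),'ang',round(a,1),'halfwidth +end',wp.round(1),'-end',wm.round(1))
E
python3 m2.py w1.png
```

```text
time_s: 1.75
position: [0.4455, -0.2243, 0.4208]
ee_rot: [-0.704, 0.71, 0.0, -0.0]
force: [0.4, 0.2, -0.3]
opening: 0.0854
grip_force: 0.0
[135.  21.] z 0.0477 c 620.4 -411.7 size 62.2 36.9 ang 79.4 halfwidth +end 18.5 -end 18.5
[232.  79.] z 0.0348 c 473.0 -316.1 size 89.0 50.3 ang 94.8 halfwidth +end 12.1 -end 25.1
[168.  99.] z 0.0347 c 581.5 -286.1 size 89.1 52.1 ang 90.4 halfwidth +end 13.6 -end 26.0
[258. 168.] z 0.035 c 431.8 -171.8 size 67.6 49.8 ang 102.7 halfwidth +end 24.9 -end 24.9
[457. 239.] z 0.038 c 28.0 -20.5 size 130.2 84.0 ang 54.8 halfwidth +end 42.0 -end 42.0
[163. 244.] z 0.0423 c 615.6 -28.3 size 48.4 26.5 ang 169.7 halfwidth +end 13.3 -end 13.3
[253. 303.] z 0.035 c 443.2 116.0 size 71.4 51.4 ang 104.7 halfwidth +end 25.7 -end 25.3
```

View pics/w1.png

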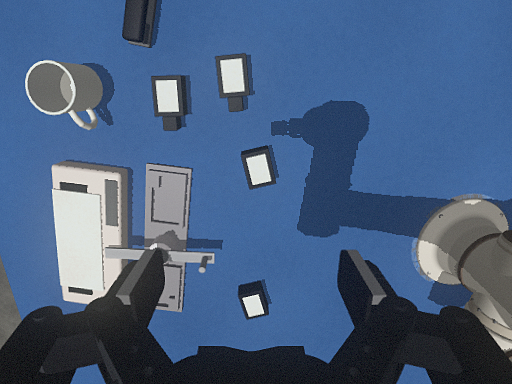

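The wrist view shows the new cartridges at px (168,99) and (232,79), both with the nose towards +y. There are two empties, at (258,168) and (250,303). The bay is at (168,235), with the keeper post at (203,268).

```bash
python3 -m handwheel '[[[-0.4,-0.15,-0.01,0,0,0,0],[-0.4,-0.15,-0.01,0,0,0,0],[-0.4,-0.15,-0.01,0,0,0,0],[-0.4,-0.15,-0.01,0,0,0,0],[-0.4,-0.15,-0.01,0,0,0,0],[-0.4,-0.15,-0.01,0,0,0,0],[-0.4,-0.15,-0.01,0,0,0,0],[-0.4,-0.15,-0.01,0,0,0,0],[-0.4,-0.15,-0.01,0,0,0,0],[-0.4,-0.15,-0.01,0,0,0,0]]]'
cat > ortho.py <<'E'
from h import *
import sys
# ortho picture at plane z: 1 mm/px, u = (y-y0), v = (x1-x)
def ortho(d,z,x0,x1,y0,y1,sc=2):
    H=int((x1-x0)*1000*sc);W=int((y1-y0)*1000*sc)
    v,u=np.mgrid[0:H,0:W]; X=x1-v/1000/sc;Y=y1-u/1000/sc
    Tc=np.linalg.inv(d['T']);pts=np.stack([X,Y,np.full(X.shape,z)],-1).reshape(-1,3)@Tc[:3,:3].T+Tc[:3,3]
    p=cv2.projectPoints(pts,np.zeros(3),np.zeros(3),d['K'],np.array(d['dist_coeffs'],float))[0].reshape(H,W,2).astype(np.float32)
    return cv2.remap(d['color'],p[...,0],p[...,1],cv2.INTER_LINEAR)
if __name__=='__main__':
    d=snap('wrist');P=cloud(d);save(d,'w2.png')
    z=P[...,2]; 
    for lo,hi,nm in ((0.004,0.012,'plate'),(0.014,0.022,'walls'),(0.049,0.058,'keeper'),(0.085,0.1,'post'),(0.105,0.125,'wing'),(0.036,0.044,'chassis')):
        m=(z>lo)&(z<hi)&(P[...,0]>0.5)&(P[...,0]<0.9)&(abs(P[...,1])<0.22)&(d['range_z']>0)
        k,l,st,ce=cv2.connectedComponentsWithStats(m.astype(np.uint8))
        for i in range(1,k):
            if st[i,4]>40:
                Q=P[l==i];r=cv2.minAreaRect((Q[:,:2]*1000).astype(np.float32))
                print(nm,st[i,4],ce[i].round(),np.median(Q[:,2]).round(4),np.round(r[0],1),np.round(r[1],1),round(r[2],1))
    o=ortho(d,0.018,0.5,0.8,-0.19,0.19);cv2.imwrite('pics/o1.png',o[...,::-1])
E
python3 ortho.py
```

```text
time_s: 3.05
position: [0.5992, 0.174, 0.4321]
ee_rot: [-0.704, 0.71, -0.0, 0.0]
force: [0.6, -0.4, 0.2]
opening: 0.0853
grip_force: 0.0
plate 169 [219.   7.] 0.0067 [649.4 -41.2] [20.8 23.2] 86.1
plate 377 [252.   7.] 0.0068 [598.3 -38.9] [23.7 49.5] 89.3
plate 1686 [233.  67.] 0.0067 [633.8  74. ] [163.7  85.7] 81.8
plate 1563 [229.  85.] 0.0066 [636.3  90.1] [95.7 55.5] 81.9
walls 1113 [229.  92.] 0.0166 [636.1  90.6] [110.4  71.4] 81.8
keeper 847 [270.  24.] 0.0517 [565.2  -4.6] [25.9 97.3] 83.1
keeper 949 [197.  21.] 0.0516 [675.1 -10.8] [ 27.7 104.7] 82.8
post 67 [295.  20.] 0.0922 [534.1  -3.5] [10.8 11.3] 63.8
wing 382 [234.  18.] 0.1147 [620.1  -2.2] [14.4 49.4] 16.7
chassis 7793 [144.  54.] 0.0412 [771.5  33.4] [173.9 128. ] 82.2
```

View pics/o1.png

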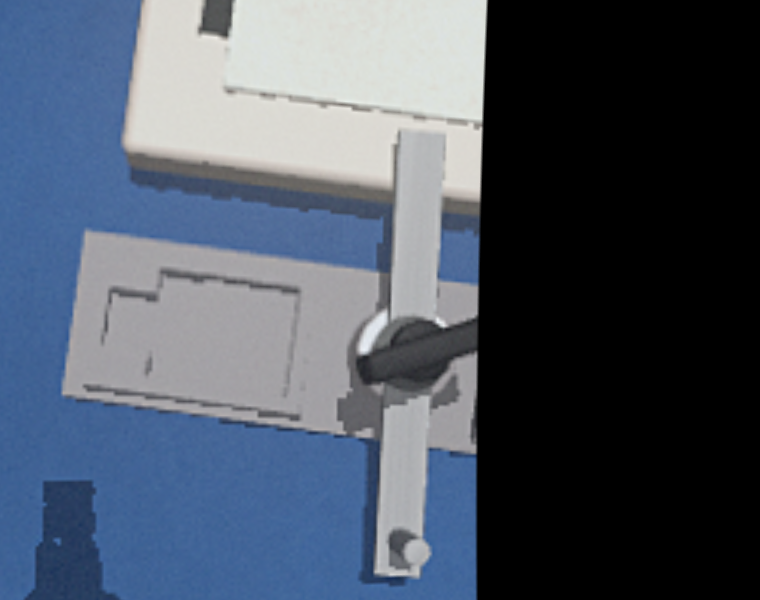

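The ortho view shows the left pocket square and clear, the wing knob at about px (420,350) and the post at (415,550). The bay's y axis heads 81.8°, and the left pocket's centre is at (636,90.5) mm. Next I'll pick cartridge B for the left pocket.

```bash
python3 - <<'E'
from h import *
rel(0.5815,-0.291,0.11,180.4)
E
```

```text
shift [0.4653, 0.0137, 0.322] turn [-0.07, 0.03, -0.93] rows 9.1
```

```bash
python3 -m handwheel '[[[0.465,0.014,0.322,0,0,-1,0],[0.465,0.014,0.322,0,0,-1,0],[0.465,0.014,0.322,0,0,-1,0],[0.465,0.014,0.322,0,0,-1,0],[0.465,0.014,0.322,0,0,-1,0],[0.465,0.014,0.322,0,0,-1,0],[0.465,0.014,0.322,0,0,-1,0],[0.465,0.014,0.322,0,0,-1,0],[0.465,0.014,0.322,0,0,-1,0],[0.465,0.014,0.322,0,0,-1,0],[0.465,0.014,0.322,0,0,-1,0],[0.465,0.014,0.322,0,0,-1,0]]]' 40
python3 - <<'E'
from h import *
rel(0.5815,-0.291,0.011,180.4)
d=snap('wrist');save(d,'w3.png')
E
```

```text
time_s: 4.6
position: [0.5827, -0.2888, 0.1112]
ee_rot: [0.711, -0.703, 0.001, -0.001]
force: [1.4, 0.4, 0.7]
opening: 0.0854
grip_force: 0.0
shift [0.0021, 0.0015, 0.1002] turn [-0.17, -0.05, 0.24] rows 1.6
```

View pics/w3.png

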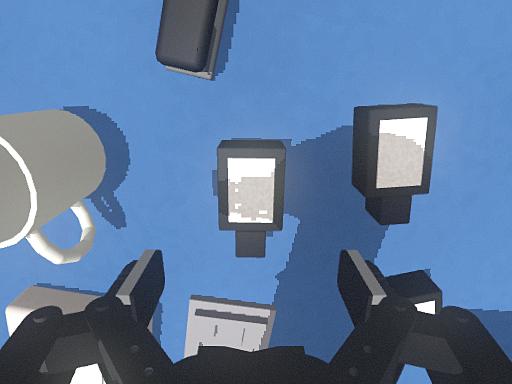

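Cartridge B sits centred between the fingers, at px (251,190). I'll re-measure from here before going down.

```bash
python3 m2.py w3b.png
```

```text
[186.  33.] z 0.048 c 624.0 -403.7 size 43.2 33.3 ang 78.0 halfwidth +end 16.6 -end 16.3
[398. 158.] z 0.0348 c 475.0 -316.9 size 89.9 53.3 ang 93.8 halfwidth +end 13.9 -end 26.5
[251. 194.] z 0.0348 c 582.9 -287.1 size 91.0 49.7 ang 90.1 halfwidth +end 11.9 -end 24.8
[425. 299.] z 0.0345 c 428.6 -202.1 size 47.5 27.3 ang 142.7 halfwidth +end 12.2 -end 13.7
```

```bash
python3 -m handwheel '[[[0.003,0,0.05,0,0,0,0],[0.003,0,0.1,0,0,0,0],[0.003,0,0.1,0,0,0,0],[0.003,0,0.1,0,0,0,255],[0.003,0,0.1,0,0,0,255],[0.003,0,0.1,0,0,0,255],[0.003,0,0.1,0,0,0,255],[0.003,0,0.1,0,0,0,255],[0.003,0,0.1,0,0,0,255],[0.003,0,0.1,0,0,0,255]]]' 40
python3 -m handwheel '[[[0,0,-0.06,0,0,0,255],[0,0,-0.12,0,0,0,255],[0,0,-0.14,0,0,0,255],[0,0,-0.14,0,0,0,255]]]' 60
python3 - <<'E'
from h import *
p=np.array([.6361,.0905]);u=np.array([np.sin(np.radians(8.2)),np.cos(np.radians(8.2))])
g=p-.005*u;print(g,yawnow());rel(g[0],g[1],0.11,171.8)
d=snap('wrist');save(d,'w4.png')
E
```

```text
time_s: 5.95
position: [0.584, -0.2927, 0.0125]
ee_rot: [0.711, -0.703, 0.003, -0.001]
force: [-0.3, 1.3, 6.8]
opening: 0.0492
grip_force: 44.4
time_s: 6.45
position: [0.5828, -0.2926, 0.1522]
ee_rot: [0.711, -0.704, 0.002, -0.002]
force: [-0.3, -0.4, -2.0]
opening: 0.0486
grip_force: 64.9
[0.63538686 0.08555112] -179.4357841977679
shift [-0.3776, -0.0561, 0.0421] turn [-0.32, -0.04, 8.76] rows 6.1
```

View pics/w4.png

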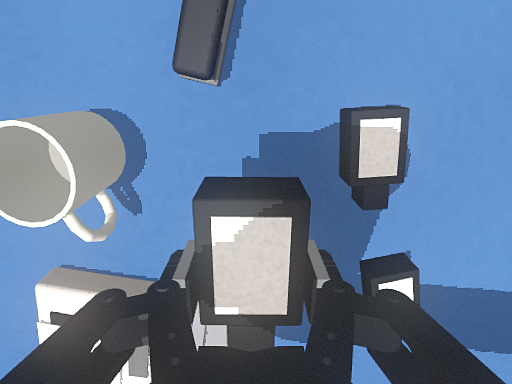

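B is held square, seen at px (251,260). I'll carry it over high enough to clear the knob.

```bash
python3 -m handwheel '[[[0,0,-0.03,0,0,0,255],[-0.378,-0.056,-0.03,0,0,8.8,255],[-0.378,-0.056,-0.03,0,0,8.8,255],[-0.378,-0.056,-0.03,0,0,8.8,255],[-0.378,-0.056,-0.03,0,0,8.8,255],[-0.378,-0.056,-0.03,0,0,8.8,255],[-0.378,-0.056,-0.03,0,0,8.8,255],[-0.378,-0.056,-0.03,0,0,8.8,255],[-0.378,-0.056,-0.03,0,0,8.8,255],[-0.378,-0.056,-0.03,0,0,8.8,255]]]'
python3 - <<'E'
from h import *
d=snap('wrist');save(d,'w5.png');P=cloud(d);z=P[...,2]
m=(z>0.011)&(z<0.022)&(P[...,0]>0.55)&(P[...,0]<0.7)&(abs(P[...,1])<0.22)&(d['range_z']>0)
k,l,st,ce=cv2.connectedComponentsWithStats(m.astype(np.uint8))
for i in range(1,k):
  if st[i,4]>100:
    Q=P[l==i];r=cv2.minAreaRect((Q[:,:2]*1000).astype(np.float32));print(st[i,4],np.median(Q[:,2]).round(4),np.round(r[0],1),np.round(r[1],1),round(r[2],1))
rel(.6354,.0855,0.05,171.8)
E
```

```text
time_s: 7.75
position: [0.6335, 0.0847, 0.1784]
ee_rot: [-0.654, 0.757, 0.0, -0.001]
force: [-0.2, -0.3, -1.2]
opening: 0.0489
grip_force: 64.8
217 0.0165 [694.  -55.9] [58.4  1.4] 82.3
1057 0.0165 [614.5 -62.6] [20.4 71.1] 81.9
1403 0.0167 [631.9  61.9] [53.7 71.4] 81.9
shift [-0.0013, -0.0017, 0.1287] turn [0.07, -0.04, -0.14] rows 2.1
```

View pics/w5.png

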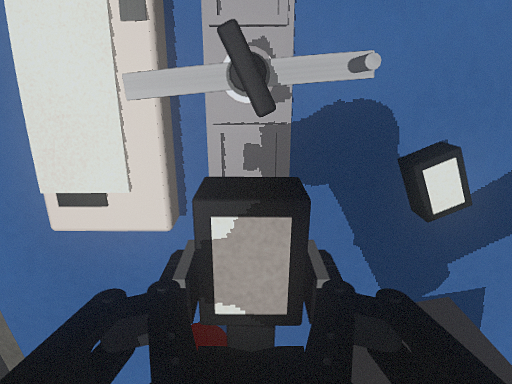

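The cartridge is over the left pocket, parallel to the plate (pocket edge at px (250,125)). The walls agree with the estimate to within 0.5 mm, so I'll lower it.

```bash
python3 -m handwheel '[[[-0.001,-0.002,0.06,0,0,0,255],[-0.001,-0.002,0.12,0,0,0,255],[-0.001,-0.002,0.135,0,0,0,255],[-0.001,-0.002,0.142,0,0,0,255],[-0.001,-0.002,0.142,0,0,0,255]]]'
python3 - <<'E'
from h import *
rel(.6354,.0855,0.02,171.8)
E
```

```text
time_s: 8.43
position: [0.6377, 0.087, 0.0392]
ee_rot: [-0.655, 0.756, -0.001, 0.002]
force: [-0.7, 0.1, -1.0]
opening: 0.0487
grip_force: 64.7
shift [0.0018, 0.0021, 0.0192] turn [-0.18, 0.08, -0.03] rows 0.3
```

```bash
python3 -m handwheel '[[[0.002,0.002,0,0,0,0,255],[0.002,0.002,0.004,0,0,0,255],[0.002,0.002,0.008,0,0,0,255],[0.002,0.002,0.008,0,0,0,255]]]'
python3 - <<'E'
from h import *
rel(.6354,.0855,0.02,171.8)
E
python3 -m handwheel '[[[0,0,0.004,0,0,0,255],[0,0,0.008,0,0,0,255],[0,0,0.011,0,0,0,255],[0,0,0.012,0,0,0,255],[0,0,0.012,0,0,0,255]]]'
python3 - <<'E'
from h import *
rel(.6354,.0855,0.02,171.8)
E
```

```text
time_s: 8.93
position: [0.6337, 0.0851, 0.0289]
ee_rot: [-0.655, 0.756, 0.0, -0.0]
force: [-0.5, 0.2, -1.3]
opening: 0.0489
grip_force: 64.7
shift [-0.0006, -0.0017, 0.0089] turn [0.04, -0.02, -0.03] rows 0.1
time_s: 9.55
position: [0.6341, 0.0853, 0.0206]
ee_rot: [-0.655, 0.756, -0.0, 0.0]
force: [-6.7, 0.0, 15.8]
opening: 0.0489
grip_force: 61.4
shift [-0.0004, -0.0012, 0.0006] turn [-0.05, -0.02, 0.03] rows 0.0
```

```bash
python3 -m handwheel '[[[0,0,-0.002,0,0,0,0],[0,0,-0.002,0,0,0,0],[0,0,-0.002,0,0,0,0],[0,0,-0.002,0,0,0,0],[0,0,-0.06,0,0,0,0],[0,0,-0.12,0,0,0,0],[0,0,-0.18,0,0,0,0],[-0.1,0,-0.22,0,0,0,0],[-0.1,0,-0.22,0,0,0,0],[-0.1,0,-0.22,0,0,0,0]]]'
cat > chk.py <<'E'
from h import *
import sys
O=np.array([621.9,-8.5]);u=np.array([np.sin(np.radians(8.2)),np.cos(np.radians(8.2))])
d=snap('wrist');save(d,sys.argv[1]);P=cloud(d);z=P[...,2]
for lo,hi,nm in ((0.036,0.05,'cart'),(0.085,0.1,'post'),(0.1,0.125,'wing')):
    m=(z>lo)&(z<hi)&(P[...,0]>0.4)&(P[...,0]<0.70)&(abs(P[...,1])<0.22)&(d['range_z']>0)
    k,l,st,ce=cv2.connectedComponentsWithStats(m.astype(np.uint8))
    for i in range(1,k):
        if st[i,4]<40: continue
        Q=P[l==i];r=cv2.minAreaRect((Q[:,:2]*1000).astype(np.float32));e=np.array(r[0])-O
        print(nm,ce[i].round(),'z',np.percentile(Q[:,2],[5,50,95]).round(4),np.round(r[0],1),np.round(r[1],1),round(r[2],1),'bay x,y',round(e@[u[1],-u[0]],1),round(e@u,1))
E
python3 chk.py w6.png
python3 -c "
from h import *
rel(.475,-.312,.16,4.0)"
```

```text
time_s: 10.8
position: [0.649, 0.1871, 0.2384]
ee_rot: [-0.656, 0.755, -0.0, 0.001]
force: [-0.1, -0.2, -0.9]
opening: 0.0853
grip_force: 0.0
cart [252.  67.] z [0.0414 0.0428 0.0442] [635.   91.7] [89.6 50.6] 81.3 bay x,y -1.4 101.0
shift [0.5169, 0.1012, 0.077] turn [0.02, -0.0, 167.88] rows 15.7
```

View pics/w6.png

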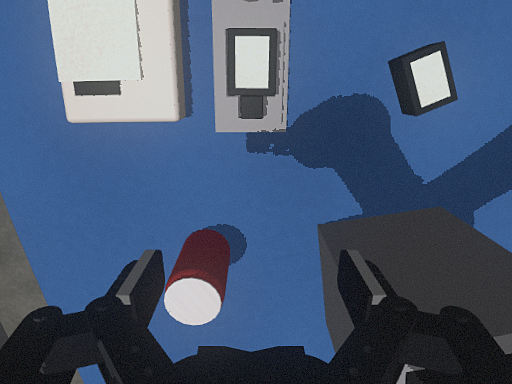

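B is seated in the left pocket (px (252,67)), its top at seated height. Cartridge A is next, taken with the wrist flipped.

```bash
python3 -m handwheel '[[[0.526,0.1,-0.02,0,0,168,0],[0.526,0.1,-0.02,0,0,168,0],[0.526,0.1,-0.02,0,0,168,0],[0.526,0.1,-0.02,0,0,168,0],[0.526,0.1,-0.02,0,0,168,0],[0.526,0.1,-0.02,0,0,168,0],[0.526,0.1,-0.02,0,0,168,0],[0.526,0.1,-0.02,0,0,168,0],[0.526,0.1,0.05,0,0,168,0],[0.526,0.1,0.11,0,0,168,0],[0.526,0.1,0.11,0,0,168,0],[0.526,0.1,0.11,0,0,168,0]]]' 40
python3 - <<'E'
from h import *
rel(.4748,-.3217,.12,4.0)
E
```

```text
time_s: 12.35
position: [0.471, -0.3226, 0.1244]
ee_rot: [0.404, 0.915, -0.0, -0.003]
force: [0.4, 0.9, 0.7]
opening: 0.0856
grip_force: 0.0
shift [-0.0019, 0.0034, 0.0044] turn [-0.28, -0.25, 38.37] rows 3.6
```

```bash
python3 -m handwheel '[[[-0.002,0.003,0.004,0,0,38.4,0],[-0.002,0.003,0.004,0,0,38.4,0],[-0.002,0.003,0.004,0,0,38.4,0],[-0.002,0.003,0.004,0,0,38.4,0],[-0.002,0.003,0.004,0,0,38.4,0],[-0.002,0.003,0.004,0,0,38.4,0]]]' 40
python3 - <<'E'
from h import *
rel(.4748,-.3217,.0125,4.0)
E
python3 m2.py w7.png
```

```text
time_s: 13.1
position: [0.4768, -0.3218, 0.1229]
ee_rot: [0.679, 0.734, -0.0, -0.0]
force: [-0.2, -0.9, 0.3]
opening: 0.0857
grip_force: 0.0
shift [0.0003, -0.0019, 0.1104] turn [-0.05, -0.02, 0.49] rows 1.8
[247. 191.] z 0.0348 c 472.8 -315.2 size 89.9 49.7 ang 94.6 halfwidth +end 11.9 -end 24.9
[413. 288.] z 0.0465 c 622.9 -388.9 size 52.8 27.9 ang 146.5 halfwidth +end 12.5 -end 13.9
```

```bash
python3 -m handwheel '[[[0.001,-0.003,0.06,0,0,0,0],[0.001,-0.003,0.11,0,0,0,0],[0.001,-0.003,0.11,0,0,0,0],[0.001,-0.003,0.11,0,0,0,255],[0.001,-0.003,0.11,0,0,0,255],[0.001,-0.003,0.11,0,0,0,255],[0.001,-0.003,0.11,0,0,0,255],[0.001,-0.003,0.11,0,0,0,255],[0.001,-0.003,0.11,0,0,0,255],[0.001,-0.003,0.11,0,0,0,255]]]' 40
python3 -m handwheel '[[[0,0,-0.06,0,0,0,255],[0,0,-0.12,0,0,0,255],[0,0,-0.17,0,0,0,255],[0,0,-0.17,0,0,0,255]]]' 60
python3 - <<'E'
from h import *
u=np.array([np.sin(np.radians(8.2)),np.cos(np.radians(8.2))])
g=np.array([.6219,-.0085])-.1*u+.005*u;print(g,yawnow());rel(g[0],g[1],0.18,171.8)
E
```

```text
time_s: 14.4
position: [0.4763, -0.3214, 0.016]
ee_rot: [0.679, 0.734, 0.001, 0.002]
force: [0.2, 0.2, 6.7]
opening: 0.0487
grip_force: 43.8
time_s: 14.9
position: [0.4771, -0.3218, 0.1894]
ee_rot: [0.679, 0.734, 0.002, 0.006]
force: [-0.5, 0.6, -1.7]
opening: 0.0486
grip_force: 65.3
[ 0.60835025 -0.10252874] 4.490884980193965
shift [0.2084, 0.1479, 0.0099] turn [-0.36, 0.98, -167.31] rows 15.6
```

```bash
python3 -m handwheel '[[[0.1,0.07,0,0,0,-120,255],[0.1,0.07,0,0,0,-120,255],[0.1,0.07,0,0,0,-120,255],[0.1,0.07,0,0,0,-120,255],[0.1,0.07,0,0,0,-120,255],[0.1,0.07,0,0,0,-120,255],[0.208,0.148,0,0,0,-120,255],[0.208,0.148,0,0,0,-120,255],[0.208,0.148,0,0,0,-120,255],[0.208,0.148,0,0,0,-120,255],[0.208,0.148,0,0,0,-120,255],[0.208,0.148,0,0,0,-120,255]]]' 60
python3 - <<'E'
from h import *
rel(.60835,-.1025,0.18,171.8)
E
```

```text
time_s: 16.4
position: [0.6052, -0.1017, 0.1824]
ee_rot: [-0.296, 0.955, 0.0, -0.001]
force: [-0.1, 0.2, -1.4]
opening: 0.0487
grip_force: 65.2
shift [-0.0021, -0.0024, 0.0024] turn [0.1, -0.03, -47.37] rows 4.4
```

```bash
python3 -m handwheel '[[[-0.002,-0.002,0,0,0,-47.4,255],[-0.002,-0.002,0,0,0,-47.4,255],[-0.002,-0.002,0,0,0,-47.4,255],[-0.002,-0.002,0,0,0,-47.4,255],[-0.002,-0.002,0,0,0,-47.4,255],[-0.002,-0.002,0.06,0,0,-47.4,255],[-0.002,-0.002,0.11,0,0,-47.4,255],[-0.002,-0.002,0.135,0,0,-47.4,255],[-0.002,-0.002,0.135,0,0,-47.4,255],[-0.002,-0.002,0.135,0,0,-47.4,255]]]' 60
cat > held.py <<'E'
from h import *
d=snap('wrist');save(d,'w8.png');P=cloud(d);z=P[...,2];tz=sense()['position'][2]
m=(z>tz+.012)&(z<tz+.03)&(d['range_z']>0)&(d['color'].max(2)>120)
m[:, :200]=0;m[:,305:]=0
Q=P[m];r=cv2.minAreaRect((Q[:,:2]*1000).astype(np.float32));print('label',np.round(r[0],1),np.round(r[1],1),r[2],Q[:,2].mean())
E
python3 - <<'E'
from h import *
rel(.60835,-.1025,0.024,171.8)
E
python3 held.py
```

```text
time_s: 17.65
position: [0.6097, -0.1025, 0.0495]
ee_rot: [-0.655, 0.756, -0.001, 0.001]
force: [-0.2, 0.4, -0.4]
opening: 0.0486
grip_force: 65.2
shift [0.0002, 0.0014, 0.0255] turn [-0.12, 0.0, 0.02] rows 0.4
label [606.3 -95.3] [51.2 42.6] 81.47595977783203 0.06841828698627635
```

View pics/w8.png

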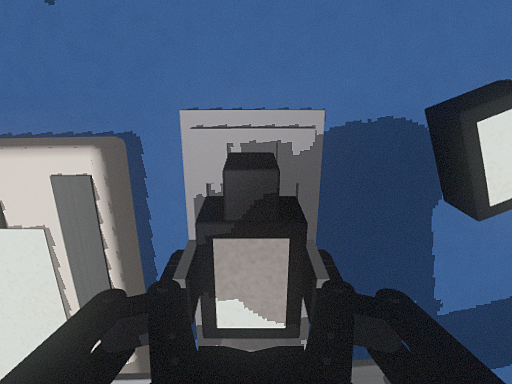

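The nose points outward (px (251,185)) over the right pocket, aligned. I'll lower it in small steps.

```bash
python3 -m handwheel '[[[0,0.001,0.01,0,0,0,255],[0,0.001,0.014,0,0,0,255],[0,0.001,0.018,0,0,0,255],[0,0.001,0.018,0,0,0,255]]]'
python3 -m handwheel '[[[0,0,0.004,0,0,0,255],[0,0,0.008,0,0,0,255],[0,0,0.01,0,0,0,255],[0,0,0.01,0,0,0,255]]]'
python3 - <<'E'
from h import *
rel(.60835,-.1025,0.024,171.8)
E
```

```text
time_s: 18.2
position: [0.6075, -0.1023, 0.0299]
ee_rot: [-0.655, 0.756, 0.0, -0.0]
force: [0.2, 0.4, -0.8]
opening: 0.049
grip_force: 65.2
time_s: 18.7
position: [0.608, -0.1023, 0.0241]
ee_rot: [-0.655, 0.755, -0.001, -0.0]
force: [-5.7, 1.9, 18.1]
opening: 0.0485
grip_force: 67.5
shift [0.0001, -0.0004, 0.0001] turn [-0.04, -0.05, 0.11] rows 0.0
```

```bash
python3 -m handwheel '[[[0,0,-0.002,0,0,0,0],[0,0,-0.002,0,0,0,0],[0,0,-0.002,0,0,0,0],[0,0,-0.002,0,0,0,0],[0,0,-0.06,0,0,0,0],[0,0,-0.12,0,0,0,0],[0,0,-0.18,0,0,0,0],[-0.15,0,-0.27,0,0,0,0],[-0.15,0,-0.27,0,0,0,0],[-0.15,0,-0.27,0,0,0,0],[-0.15,0,-0.27,0,0,0,0]]]'
python3 chk.py w9.png
```

```text
time_s: 20.08
position: [0.6301, 0.0491, 0.2924]
ee_rot: [-0.657, 0.754, -0.001, 0.002]
force: [0.6, -0.2, -0.5]
opening: 0.0851
grip_force: 0.0
cart [180.  35.] z [0.0365 0.0394 0.0418] [691.7 -87.4] [112.5  16.6] 90.0 bay x,y 80.4 -68.2
cart [252.  31.] z [0.0413 0.0428 0.0443] [608.5 -96.7] [67.4 50.3] 81.3 bay x,y -0.7 -89.2
cart [259.  94.] z [0.043  0.0446 0.046 ] [610.7 -25.5] [ 6.5 24.7] 58.1 bay x,y -8.7 -18.4
cart [243. 124.] z [0.043  0.0446 0.0457] [634.7   8.1] [ 4.7 20. ] 54.1 bay x,y 10.3 18.2
cart [252. 181.] z [0.0414 0.0429 0.0442] [634.5  91.6] [89.5 49.2] 81.2 bay x,y -1.9 100.9
post [332. 105.] z [0.0884 0.0925 0.0939] [534.7  -3.2] [11.5 11.4] 36.6 bay x,y -87.1 -7.2
wing [251. 112.] z [0.1127 0.1146 0.1161] [621.9  -8.3] [14.3 61.3] 17.9 bay x,y -0.1 0.2
```

View pics/w9.png

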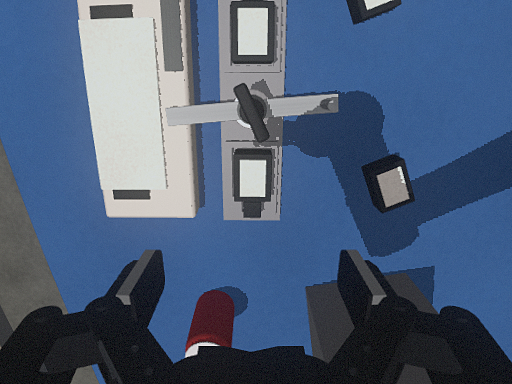

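Both cartridges are seated: tops level, and right and left at px (252,31) and (252,181). The wing is on the bay axis at a knob angle of about 1.11. The post is at px (330,103). Next I'll grip the post and swing it.

```bash
python3 - <<'E'
from h import *
rel(.5345,-.0033,.13,266.7)
E
```

```text
shift [0.0637, 0.0867, 0.1605] turn [-0.07, -0.01, -94.71] rows 8.9
```

```bash
python3 -m handwheel '[[[0.064,0.087,0.06,0,0,-94.7,0],[0.064,0.087,0.06,0,0,-94.7,0],[0.064,0.087,0.06,0,0,-94.7,0],[0.064,0.087,0.06,0,0,-94.7,0],[0.064,0.087,0.06,0,0,-94.7,0],[0.064,0.087,0.06,0,0,-94.7,0],[0.064,0.087,0.06,0,0,-94.7,0],[0.064,0.087,0.06,0,0,-94.7,0],[0.064,0.087,0.11,0,0,-94.7,0],[0.064,0.087,0.16,0,0,-94.7,0],[0.064,0.087,0.16,0,0,-94.7,0],[0.064,0.087,0.16,0,0,-94.7,0]]]' 30
python3 - <<'E'
from h import *
rel(.5345,-.0033,.062,266.7)
E
```

```text
time_s: 21.62
position: [0.5347, -0.0055, 0.1315]
ee_rot: [1.0, -0.03, 0.001, 0.0]
force: [0.2, -0.4, 0.6]
opening: 0.0855
grip_force: 0.0
shift [-0.0005, -0.0022, 0.0695] turn [0.02, -0.1, -0.16] rows 1.1
```

```bash
python3 -m handwheel '[[[0,-0.002,0.05,0,0,0,0],[0,-0.002,0.07,0,0,0,0],[0,-0.002,0.07,0,0,0,255],[0,-0.002,0.07,0,0,0,255],[0,-0.002,0.07,0,0,0,255],[0,-0.002,0.07,0,0,0,255],[0,-0.002,0.07,0,0,0,255],[0,-0.002,0.07,0,0,0,255],[0,-0.002,0.07,0,0,0,255],[0,-0.002,0.07,0,0,0,255],[0,-0.002,0.07,0,0,0,255]]]' 30
python3 - <<'E'
from h import *
rel(.5345,-.0033,.062,266.7)
E
```

```text
time_s: 23.0
position: [0.5345, -0.0027, 0.0614]
ee_rot: [1.0, -0.03, 0.001, -0.0]
force: [-1.4, 0.2, 6.8]
opening: 0.0111
grip_force: 29.4
shift [0.0001, 0.0006, -0.0006] turn [-0.01, -0.08, -0.11] rows 0.0
```

```bash
python3 -m handwheel '[[[0.0013,-0.0153,0,0,0,10,255],[0.0053,-0.0301,0,0,0,20,255],[0.0118,-0.044,0,0,0,30,255],[0.0206,-0.0566,0,0,0,40,255],[0.0314,-0.0674,0,0,0,50,255],[0.044,-0.0762,0,0,0,60,255],[0.0579,-0.0827,0,0,0,70,255],[0.0727,-0.0867,0,0,0,80,255],[0.088,-0.088,0,0,0,90,255],[0.0941,-0.0878,0,0,0,94,255],[0.0941,-0.0878,0,0,0,94,255]]]' 30
python3 - <<'E'
from h import *
p=sense()['position'];print(p-[.6219,-.0083,0],yawnow())
e=p[:2]-[.6219,-.0083];print('keeper',np.radians(171.8)-np.arctan2(e[1],e[0]),np.hypot(*e))
E
```

```text
time_s: 24.38
position: [0.6345, 0.0787, 0.0614]
ee_rot: [-0.66, 0.752, -0.001, 0.001]
force: [-0.4, -1.8, 4.4]
opening: 0.0113
grip_force: 29.4
[0.01256779 0.08701415 0.06140825] 172.54473986350547
keeper 1.5711212649496697 0.08791707000579568
```

```bash
python3 -m handwheel '[[[0,0,0,0,0,0,0],[0,0,0,0,0,0,0],[0,0,0,0,0,0,0],[0,0,0,0,0,0,0],[0,0,-0.06,0,0,0,0],[0,0,-0.1,0,0,0,0],[0.088,0.001,-0.1,0,0,-25.4,0],[0.088,0.001,-0.1,0,0,-25.4,0],[0.088,0.001,-0.1,0,0,-25.4,0],[0.088,0.001,-0.1,0,0,-25.4,0]]]'
python3 - <<'E'
from h import *
rel(.6219,-.0083,.092,197.9)
E
```

```text
time_s: 25.62
position: [0.6206, -0.0083, 0.1604]
ee_rot: [0.808, -0.589, -0.0, -0.0]
force: [-0.8, -0.1, 0.2]
opening: 0.0855
grip_force: 0.0
shift [0.0004, -0.0012, 0.0684] turn [-0.0, 0.01, -0.03] rows 1.1
```

```bash
python3 -m handwheel '[[[0,-0.001,0.04,0,0,0,0],[0,-0.001,0.068,0,0,0,0],[0,-0.001,0.068,0,0,0,255],[0,-0.001,0.068,0,0,0,255],[0,-0.001,0.068,0,0,0,255],[0,-0.001,0.068,0,0,0,255],[0,-0.001,0.068,0,0,0,255],[0,-0.001,0.068,0,0,0,255],[0,-0.001,0.068,0,0,0,255],[0,-0.001,0.068,0,0,0,255],[0,-0.001,0.068,0,0,0,255]]]' 40
python3 -m handwheel '[[[0,0,0,0,0,-10,255],[0,0,0,0,0,-20,255],[0,0,0,0,0,-30,255],[0,0,0,0,0,-40,255],[0,0,0,0,0,-50,255],[0,0,0,0,0,-60,255],[0,0,0,0,0,-70,255],[0,0,0,0,0,-80,255],[0,0,0,0,0,-87,255],[0,0,0,0,0,-87,255],[0,0,0,0,0,-87,255]]]'
python3 - <<'E'
from h import *
s=sense();print(s['moment'],s['force'],yawnow(),(np.radians(-8.2-yawnow()-90+360)))
rel(.6219,-.0083,.092,284.9)
E
```

```text
time_s: 27.0
position: [0.6221, -0.0076, 0.0933]
ee_rot: [0.809, -0.588, 0.001, -0.0]
force: [-1.2, 0.4, 5.7]
opening: 0.0135
grip_force: 44.3
time_s: 28.38
position: [0.6213, -0.0083, 0.0917]
ee_rot: [0.992, 0.129, -0.001, 0.0]
force: [0.3, -3.5, -2.3]
opening: 0.013
grip_force: 43.0
[-1.15394239 -0.32375653  0.0361107 ] [ 0.2870809  -3.48703152 -2.3263589 ] -75.1550200929806 5.880974531746161
shift [0.0005, 0.0002, -0.0003] turn [0.02, 0.08, -0.06] rows 0.0
```

```bash
python3 -m handwheel '[[[0,0,0,0,0,0,0],[0,0,0,0,0,0,0],[0,0,0,0,0,0,0],[0,0,0,0,0,0,0],[0,0,-0.06,0,0,0,0],[0,0,-0.12,0,0,0,0],[-0.1,0,-0.16,0,0,0,0],[-0.1,0,-0.16,0,0,0,0],[-0.1,0,-0.16,0,0,0,0]]]'
sed -i 's/(0.1,0.125/(0.095,0.125/' chk.py; python3 chk.py w10.png
python3 - <<'E'
from h import *
rel(.6219,-.0083,.15,284.9);rel(.6219,-.0083,.082,284.9)
E
```

```text
time_s: 29.5
position: [0.5236, -0.0339, 0.255]
ee_rot: [0.992, 0.13, 0.002, -0.0]
force: [0.4, 1.1, -0.8]
opening: 0.0854
grip_force: 0.0
cart [163.  34.] z [0.0412 0.0427 0.0441] [634.7  91.6] [90.5 50.7] 81.4 bay x,y -1.6 100.9
cart [366.  32.] z [0.0365 0.039  0.0416] [ 689.6 -100. ] [137.4  20.8] 90.0 bay x,y 80.1 -80.9
cart [267.  59.] z [0.0427 0.0444 0.0458] [638.1 -21.3] [23.   6.2] 55.4 bay x,y 17.8 -10.4
cart [332. 108.] z [0.0411 0.0427 0.0441] [ 607.7 -106.8] [92.  50.2] 81.9 bay x,y -0.0 -99.3
cart [236.  83.] z [0.0431 0.0448 0.046 ] [605.6   4.3] [22.5  6.7] 52.6 bay x,y -17.9 10.3
post [163.  30.] z [0.087  0.0923 0.094 ] [634.4  78. ] [11.5 11. ] 12.0 bay x,y 0.0 87.4
wing [251.  65.] z [0.1026 0.1047 0.1061] [622.4  -8.6] [60.7 13.8] 14.7 bay x,y 0.5 0.0
shift [0.1001, 0.0007, 0.1042] turn [0.0, -0.19, 0.05] rows 2.3
shift [0.0999, 0.0007, 0.1722] turn [0.0, -0.19, 0.05] rows 3.2
```

View pics/w10.png

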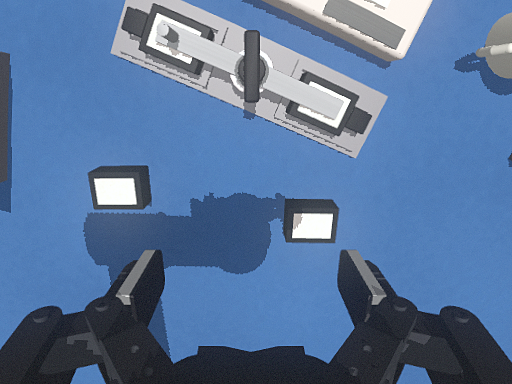

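The screw has dropped: the wing at px (251,65) is 10 mm lower, and the knob is at -0.40. The keeper lies across both cartridges. Next I'll regrip and turn it forward.

```bash
python3 -m handwheel '[[[0.1,0.001,0.03,0,0,0,0],[0.1,0.001,0.06,0,0,0,0],[0.1,0.001,0.12,0,0,0,0],[0.1,0.001,0.172,0,0,0,0],[0.1,0.001,0.172,0,0,0,0],[0.1,0.001,0.172,0,0,0,255],[0.1,0.001,0.172,0,0,0,255],[0.1,0.001,0.172,0,0,0,255],[0.1,0.001,0.172,0,0,0,255],[0.1,0.001,0.172,0,0,0,255],[0.1,0.001,0.172,0,0,0,255],[0.1,0.001,0.172,0,0,0,255]]]' 40
python3 -m handwheel '[[[0,0,0,0,0,0,255],[0,0,0,0,0,0,255],[0,0,0.0004,0,0,10,255],[0,0,0.0008,0,0,20,255],[0,0,0.0011,0,0,30,255],[0,0,0.0015,0,0,40,255],[0,0,0.0019,0,0,50,255],[0,0,0.0022,0,0,60,255],[0,0,0.0026,0,0,70,255],[0,0,0.003,0,0,80,255],[0,0,0.0034,0,0,90,255],[0,0,0.0034,0,0,90,255]]]'
python3 -m handwheel '[[[0,0,0.0004,0,0,10,255],[0,0,0.0008,0,0,20,255],[0,0,0.0011,0,0,30,255],[0,0,0.0015,0,0,40,255],[0,0,0.0019,0,0,50,255],[0,0,0.0022,0,0,60,255],[0,0,0.0026,0,0,70,255],[0,0,0.0026,0,0,72,255],[0,0,0.0026,0,0,72,255]]]'
python3 - <<'E'
from h import *
print(yawnow(),sense()['moment'],np.radians(-8.2-(yawnow()-90)))
E
```

```text
time_s: 31.05
position: [0.6224, -0.0085, 0.0813]
ee_rot: [0.991, 0.13, 0.001, 0.0]
force: [-1.0, 0.8, 5.1]
opening: 0.0131
grip_force: 44.7
time_s: 32.55
position: [0.6223, -0.0087, 0.0784]
ee_rot: [0.793, -0.609, 0.001, -0.0]
force: [-1.5, 1.1, 8.0]
opening: 0.0136
grip_force: 45.2
time_s: 33.67
position: [0.6223, -0.0085, 0.0755]
ee_rot: [-0.285, 0.958, -0.001, 0.0]
force: [-1.9, 0.7, 5.6]
opening: 0.0132
grip_force: 45.7
123.17587504890624 [0.26597064 0.65612719 0.71248509] -0.7221452504971837
```

```bash
python3 -m handwheel '[[[0,0,0,0,0,0,0],[0,0,0,0,0,0,0],[0,0,0,0,0,0,0],[0,0,-0.06,0,0,0,0],[0,0,-0.12,0,0,0,0],[0,0,-0.18,0,0,0,0],[0,0,-0.24,0,0,0,0],[0,0,-0.24,0,0,0,0]]]'
python3 - <<'E'
from h import *
rel(.47,-.08,.38,180)
E
```

```text
time_s: 34.67
position: [0.6241, -0.0087, 0.3209]
ee_rot: [-0.284, 0.959, -0.001, 0.006]
force: [-0.6, 0.6, -1.2]
opening: 0.085
grip_force: 0.0
shift [0.1674, 0.0237, -0.0611] turn [-0.63, 0.43, -57.04] rows 5.3
```

```bash
python3 -m handwheel '[[[0.167,0.024,-0.06,0,0,-57,0],[0.167,0.024,-0.06,0,0,-57,0],[0.167,0.024,-0.06,0,0,-57,0],[0.167,0.024,-0.06,0,0,-57,0],[0.167,0.024,-0.06,0,0,-57,0],[0.167,0.024,-0.06,0,0,-57,0],[0.167,0.024,-0.06,0,0,-57,0],[0.167,0.024,-0.06,0,0,-57,0]]]'
sed -i 's/(0.095,0.125/(0.09,0.125/' chk.py
python3 chk.py w11.png; python3 m2.py w11.png; python3 m1.py
python3 - <<'E'
from h import *
# bin top and seam from scene cams
for n in ('scene','side'):
    d=snap(n);P=cloud(d)
    m=(P[...,2]>.212)&(P[...,2]<.23)&(abs(P[...,0]-.49)<.12)&(abs(P[...,1]-.38)<.12)&(d['range_z']>0)
    r=cv2.minAreaRect((P[m][:,:2]*1000).astype(np.float32));print(n,m.sum(),r)
    dk=m&(d['color'].max(2)<60);r=cv2.minAreaRect((P[dk][:,:2]*1000).astype(np.float32));print(' dark',dk.sum(),r)
E
```

```text
time_s: 35.67
position: [0.4686, -0.0793, 0.3738]
ee_rot: [-0.707, 0.708, 0.0, -0.0]
force: [0.2, 0.7, -0.4]
opening: 0.0853
grip_force: 0.0
cart [105. 118.] z [0.0364 0.0392 0.0416] [ 690.2 -105.1] [127.3  19.9] 89.6 bay x,y 81.3 -85.8
cart [161. 125.] z [0.0406 0.0426 0.0445] [ 606.9 -106.3] [92.4 51.4] 82.1 bay x,y -0.9 -99.0
cart [167. 188.] z [0.0375 0.0443 0.0476] [604.2 -11.7] [51.5 11.9] 82.5 bay x,y -17.1 -5.7
cart [165. 236.] z [0.039  0.0427 0.045 ] [614.1  70.8] [87.1 17.9] 81.6 bay x,y -19.1 77.4
cart [143. 232.] z [0.0404 0.0424 0.044 ] [652.   74.4] [66.2 11.3] 79.4 bay x,y 18.0 86.3
post [147. 198.] z [0.0889 0.0986 0.0998] [621.   -8.7] [63.  14.1] 34.0 bay x,y -0.8 -0.3
wing [146. 199.] z [0.0949 0.0988 0.1004] [621.   -8.6] [63.  14.1] 34.0 bay x,y -0.8 -0.3
[255. 109.] z 0.0348 c 461.8 -132.2 size 65.2 50.0 ang 103.8 halfwidth +end 25.0 -end 25.0
[162. 125.] z 0.0425 c 605.2 -104.6 size 97.1 54.1 ang 81.9 halfwidth +end 26.4 -end 14.3
[493. 187.] z 0.0373 c 48.9 3.0 size 125.6 53.0 ang 98.4 halfwidth +end 26.5 -end 25.7
[144. 231.] z 0.0424 c 651.3 68.7 size 62.5 
[... 1193 characters left out ...]
42 0.127]
9844 [229. 300.] z 0.222 top [0.485 0.384 0.22 ] [0.401 0.289] [0.575 0.464]
265 [294. 210.] z 0.041 top [ 0.462 -0.128  0.038] [ 0.433 -0.165] [ 0.491 -0.09 ]
830 [159. 280.] z 0.119 top [0.728 0.31  0.116] [0.698 0.279] [0.761 0.34 ]
scene 2852 ((486.9274597167969, 375.2184143066406), (176.89443969726562, 171.8105926513672), 0.9742045998573303)
 dark 1134 ((486.3902587890625, 376.0368957519531), (124.32958221435547, 120.86387634277344), 0.5118980407714844)
side 4580 ((488.0504150390625, 376.65887451171875), (172.10214233398438, 174.18211364746094), 1.0996441841125488)
 dark 2134 ((488.1735534667969, 375.9109802246094), (122.37189483642578, 119.34290313720703), 0.6612764596939087)
```

View pics/w11.png

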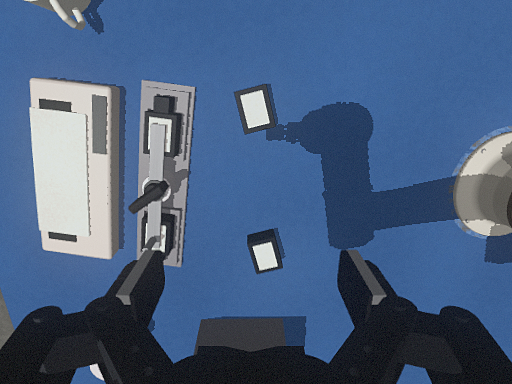

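The wing at px (150,195) is down by 16 mm, so the lock is tight. Empty E1 has been knocked to (462,-132) mm, px (257,107), and E2 is at (443,118), px (265,254). Now for the flap seam direction, with the approach to E2 computed in the same script.

```bash
python3 - <<'E'
from h import *
from ortho import ortho
for n in ('side','scene'):
    d=snap(n);o=ortho(d,.22,.4375,.5375,.326,.426,1).astype(float).mean(2)
    # rows = x, cols = y
    px=o[:,20:80].mean(1);py=o[20:80].mean(0)
    print(n,'profile over x',px[30:70:2].round(0).tolist());print('  over y',py[30:70:2].round(0).tolist())
rel(.4434,.1175,.12,195)
E
```

```text
side profile over x [45.0, 45.0, 44.0, 45.0, 45.0, 45.0, 45.0, 45.0, 45.0, 44.0, 44.0, 45.0, 45.0, 45.0, 45.0, 45.0, 45.0, 45.0, 45.0, 45.0]
  over y [45.0, 46.0, 46.0, 46.0, 45.0, 45.0, 45.0, 45.0, 43.0, 40.0, 40.0, 41.0, 44.0, 45.0, 45.0, 45.0, 45.0, 45.0, 45.0, 45.0]
scene profile over x [49.0, 49.0, 49.0, 49.0, 49.0, 50.0, 50.0, 50.0, 49.0, 49.0, 50.0, 50.0, 50.0, 50.0, 51.0, 51.0, 50.0, 51.0, 51.0, 51.0]
  over y [48.0, 49.0, 49.0, 48.0, 48.0, 49.0, 49.0, 49.0, 50.0, 52.0, 54.0, 52.0, 50.0, 50.0, 50.0, 50.0, 51.0, 51.0, 51.0, 51.0]
shift [-0.1968, 0.0255, 0.2543] turn [-0.0, 0.0, -15.05] rows 5.2
```

```bash
python3 -m handwheel '[[[-0.197,0.025,0.254,0,0,-15,0],[-0.197,0.025,0.254,0,0,-15,0],[-0.197,0.025,0.254,0,0,-15,0],[-0.197,0.025,0.254,0,0,-15,0],[-0.197,0.025,0.254,0,0,-15,0],[-0.197,0.025,0.254,0,0,-15,0],[-0.197,0.025,0.254,0,0,-15,0],[-0.197,0.025,0.254,0,0,-15,0],[-0.197,0.025,0.254,0,0,-15,0]]]' 40
python3 m2.py w12.png
python3 - <<'E'
from h import *
rel(.4434,.1175,.015,195)
E
```

```text
time_s: 37.2
position: [0.4447, 0.1174, 0.1217]
ee_rot: [0.793, -0.61, 0.001, -0.001]
force: [0.2, -0.0, -0.1]
opening: 0.0858
grip_force: 0.0
[ 31. 102.] z 0.0423 c 617.2 78.5 size 120.8 39.1 ang 80.8 halfwidth +end 15.3 -end 13.0
[252. 198.] z 0.0349 c 443.5 119.3 size 66.6 49.7 ang 105.1 halfwidth +end 24.8 -end 24.8
[177. 351.] z 0.0335 c 473.4 285.4 size 31.6 30.5 ang 130.0 halfwidth +end 15.3 -end 15.1
shift [-0.0004, 0.0013, 0.1065] turn [-0.14, 0.05, -0.11] rows 1.7
```

```bash
python3 -m handwheel '[[[-0.001,0.001,0.06,0,0,0,0],[-0.001,0.001,0.107,0,0,0,0],[-0.001,0.001,0.107,0,0,0,0],[-0.001,0.001,0.107,0,0,0,255],[-0.001,0.001,0.107,0,0,0,255],[-0.001,0.001,0.107,0,0,0,255],[-0.001,0.001,0.107,0,0,0,255],[-0.001,0.001,0.107,0,0,0,255],[-0.001,0.001,0.107,0,0,0,255],[-0.001,0.001,0.107,0,0,0,255]]]' 40
python3 -m handwheel '[[[0,0,-0.06,0,0,0,255],[0,0,-0.12,0,0,0,255],[0,0,-0.18,0,0,0,255],[0,0,-0.24,0,0,0,255],[0,0,-0.27,0,0,0,255],[0,0,-0.27,0,0,0,255]]]' 60
python3 - <<'E'
from h import *
rel(.4875,.376,.285,270.8)
E
```

```text
time_s: 38.5
position: [0.4441, 0.1193, 0.0156]
ee_rot: [0.793, -0.609, 0.001, -0.002]
force: [-0.9, -1.1, 6.4]
opening: 0.0488
grip_force: 42.4
time_s: 39.25
position: [0.4434, 0.1188, 0.2871]
ee_rot: [0.793, -0.609, 0.001, -0.004]
force: [-0.2, -0.4, -1.3]
opening: 0.0486
grip_force: 65.3
shift [-0.237, -0.109, 0.0037] turn [-0.51, -0.17, -75.84] rows 7.1
```

```bash
python3 -m handwheel '[[[-0.237,-0.109,0,0,0,-75.8,255],[-0.237,-0.109,0,0,0,-75.8,255],[-0.237,-0.109,0,0,0,-75.8,255],[-0.237,-0.109,0,0,0,-75.8,255],[-0.237,-0.109,0,0,0,-75.8,255],[-0.237,-0.109,0,0,0,-75.8,255],[-0.237,-0.109,0,0,0,-75.8,255],[-0.237,-0.109,0,0,0,-75.8,255],[-0.237,-0.109,0,0,0,-75.8,255],[-0.237,-0.109,0,0,0,-75.8,255]]]'
python3 - <<'E'
from h import *
rel(.4875,.376,.172,270.8)
d=snap('wrist');save(d,'w13.png')
E
```

```text
time_s: 40.5
position: [0.4867, 0.3753, 0.2832]
ee_rot: [1.0, 0.006, -0.0, 0.0]
force: [-0.3, 0.4, -1.7]
opening: 0.0486
grip_force: 65.3
shift [0.0009, -0.0007, 0.1112] turn [0.01, 0.02, -0.13] rows 1.8
```

View pics/w13.png

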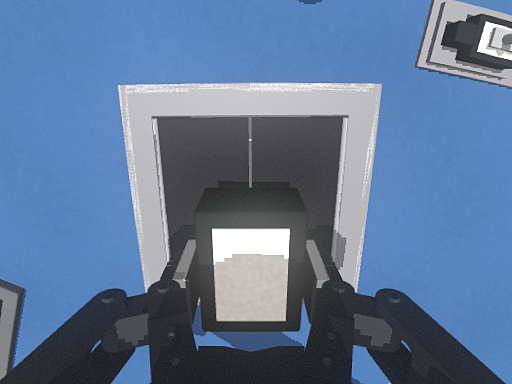

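The block at px (250,260) is centred on the seam at column 250. I'll push it down and release, opening only part way.

```bash
python3 -m handwheel '[[[0.001,-0.001,0.04,0,0,0,255],[0.001,-0.001,0.07,0,0,0,255],[0.001,-0.001,0.095,0,0,0,255],[0.001,-0.001,0.114,0,0,0,255],[0.001,-0.001,0.114,0,0,0,255]]]'
python3 -m handwheel '[[[0,0,0,0,0,0,65],[0,0,0,0,0,0,65],[0,0,0,0,0,0,65],[0,0,0,0,0,0,65],[0,0,0,0,0,0,65]]]'
python3 -m handwheel '[[[0,0,-0.04,0,0,0,65],[0,0,-0.08,0,0,0,65],[0,0,-0.12,0,0,0,65],[0,0,-0.18,0,0,0,0],[0,0,-0.2,0,0,0,0],[0,0,-0.2,0,0,0,0]]]'
python3 - <<'E'
from h import *
d=snap('side');P=cloud(d);m=(abs(P[...,0]-.4875)<.06)&(abs(P[...,1]-.376)<.06)&(d['range_z']>0)
print('bin opening z',np.percentile(P[m][:,2],[1,10,50,90,99]).round(3))
e=(abs(P[...,0]-.443)<.03)&(abs(P[...,1]-.118)<.03);print('E2 spot',np.percentile(P[e][:,2],95))
rel(.462,-.131,.35,194)
E
python3 m1.py | grep -E "0\.04[12] top"
```

```text
time_s: 41.18
position: [0.4874, 0.376, 0.1683]
ee_rot: [1.0, 0.006, -0.001, 0.001]
force: [-0.9, 0.1, 0.2]
opening: 0.0487
grip_force: 69.4
time_s: 41.8
position: [0.488, 0.3768, 0.17]
ee_rot: [1.0, 0.007, 0.0, -0.0]
force: [-1.1, 0.3, 2.2]
opening: 0.0636
grip_force: 2.4
time_s: 42.55
position: [0.4881, 0.3769, 0.3711]
ee_rot: [1.0, 0.007, 0.001, -0.002]
force: [-0.1, -1.1, -1.1]
opening: 0.0855
grip_force: 0.0
bin opening z [0.216 0.218 0.551 0.726 0.733]
E2 spot 0.0052437775251847445
shift [-0.0322, 0.5072, 0.0186] turn [-0.01, 0.05, 76.75] rows 8.1
240 [257. 179.] z 0.042 top [ 0.465 -0.13   0.038] [ 0.437 -0.164] [ 0.492 -0.095]
```

```bash
python3 -m handwheel '[[[-0.032,0.507,0,0,0,76.8,0],[-0.032,0.507,0,0,0,76.8,0],[-0.032,0.507,0,0,0,76.8,0],[-0.032,0.507,0,0,0,76.8,0],[-0.032,0.507,0,0,0,76.8,0],[-0.032,0.507,0,0,0,76.8,0],[-0.032,0.507,0.06,0,0,76.8,0],[-0.032,0.507,0.12,0,0,76.8,0],[-0.032,0.507,0.18,0,0,76.8,0],[-0.032,0.507,0.24,0,0,76.8,0],[-0.032,0.507,0.24,0,0,76.8,0],[-0.032,0.507,0.24,0,0,76.8,0]]]' 40
python3 m2.py w14.png
python3 - <<'E'
from h import *
rel(.462,-.131,.015,194)
E
```

```text
time_s: 44.2
position: [0.4587, -0.1313, 0.1253]
ee_rot: [0.787, -0.617, -0.004, 0.004]
force: [0.1, 0.2, 1.3]
opening: 0.0855
grip_force: 0.0
[ 65. 193.] z 0.0425 c 608.8 -73.4 size 170.0 55.9 ang 81.6 halfwidth +end 19.8 -end 15.2
[245. 190.] z 0.0349 c 462.2 -133.4 size 67.3 49.7 ang 104.0 halfwidth +end 24.6 -end 24.8
shift [0.0, -0.0012, 0.113] turn [0.27, 0.02, -0.05] rows 1.8
```

```bash
python3 -m handwheel '[[[0.0015,-0.0015,0.06,0,0,0,0],[0.0015,-0.0015,0.111,0,0,0,0],[0.0015,-0.0015,0.111,0,0,0,0],[0.0015,-0.0015,0.111,0,0,0,255],[0.0015,-0.0015,0.111,0,0,0,255],[0.0015,-0.0015,0.111,0,0,0,255],[0.0015,-0.0015,0.111,0,0,0,255],[0.0015,-0.0015,0.111,0,0,0,255],[0.0015,-0.0015,0.111,0,0,0,255],[0.0015,-0.0015,0.111,0,0,0,255]]]' 40
python3 -m handwheel '[[[0,0,-0.06,0,0,0,255],[0,0,-0.12,0,0,0,255],[0,0,-0.18,0,0,0,255],[0,0,-0.24,0,0,0,255],[0,0,-0.28,0,0,0,255],[0,0,-0.28,0,0,0,255]]]' 60
python3 - <<'E'
from h import *
rel(.4875,.376,.285,270.8)
E
```

```text
time_s: 45.5
position: [0.4662, -0.1318, 0.0212]
ee_rot: [0.788, -0.616, 0.002, -0.002]
force: [-0.4, 1.2, 6.2]
opening: 0.0489
grip_force: 41.5
time_s: 46.25
position: [0.4656, -0.1321, 0.304]
ee_rot: [0.788, -0.616, 0.005, -0.004]
force: [-0.7, -0.6, -0.7]
opening: 0.0485
grip_force: 65.4
shift [-0.4879, -0.1437, 0.0192] turn [-0.45, -0.58, -76.83] rows 8.1
```

```bash
python3 -m handwheel '[[[-0.488,-0.144,0,0,0,-76.8,255],[-0.488,-0.144,0,0,0,-76.8,255],[-0.488,-0.144,0,0,0,-76.8,255],[-0.488,-0.144,0,0,0,-76.8,255],[-0.488,-0.144,0,0,0,-76.8,255],[-0.488,-0.144,0,0,0,-76.8,255],[-0.488,-0.144,0,0,0,-76.8,255],[-0.488,-0.144,0,0,0,-76.8,255],[-0.488,-0.144,0,0,0,-76.8,255],[-0.488,-0.144,0,0,0,-76.8,255],[-0.488,-0.144,0,0,0,-76.8,255]]]'
python3 - <<'E'
from h import *
rel(.4875,.376,.175,270.8)
d=snap('wrist');save(d,'w15.png')
E
```

```text
time_s: 47.62
position: [0.4862, 0.375, 0.2987]
ee_rot: [1.0, 0.006, -0.0, -0.0]
force: [-0.5, -0.1, -1.1]
opening: 0.0483
grip_force: 65.3
shift [0.0013, -0.001, 0.1237] turn [-0.0, 0.01, -0.11] rows 2.0
```

View pics/w15.png

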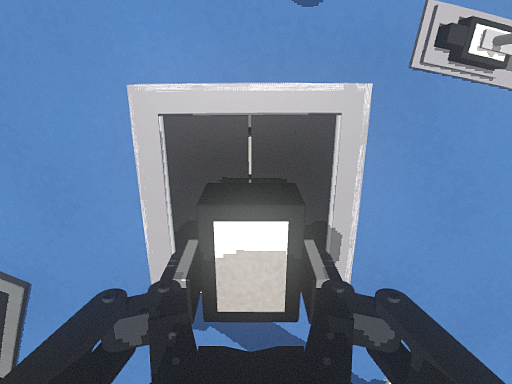

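The second empty is held square at px (250,255) over shut flaps, on the seam. I'll push it down, release, and go up.

```bash
python3 -m handwheel '[[[0.001,-0.001,0.05,0,0,0,255],[0.001,-0.001,0.085,0,0,0,255],[0.001,-0.001,0.11,0,0,0,255],[0.001,-0.001,0.127,0,0,0,255],[0.001,-0.001,0.127,0,0,0,255]]]'
python3 -m handwheel '[[[0,0,0,0,0,0,65],[0,0,0,0,0,0,65],[0,0,0,0,0,0,65],[0,0,0,0,0,0,65],[0,0,0,0,0,0,65]]]'
python3 -m handwheel '[[[0,0,-0.04,0,0,0,65],[0,0,-0.08,0,0,0,65],[0,0,-0.12,0,0,0,65],[-0.08,0,-0.18,0,0,0,0],[-0.14,0,-0.2,0,0,0,0],[-0.14,0,-0.2,0,0,0,0],[-0.14,0,-0.2,0,0,0,0],[-0.14,0,-0.2,0,0,0,0]]]'
python3 - <<'E'
from h import *
for n in ('wrist','side','scene'):
    d=snap(n);P=cloud(d);m=(abs(P[...,0]-.4875)<.055)&(abs(P[...,1]-.376)<.055)&(d['range_z']>0)&(P[...,2]<.3)
    print(n,m.sum(),'flap z',np.percentile(P[m][:,2],[0,1,10,50,99]).round(3))
E
python3 m1.py
python3 chk.py w16.png
```

```text
time_s: 48.3
position: [0.4872, 0.3763, 0.1707]
ee_rot: [1.0, 0.006, -0.001, 0.001]
force: [-0.3, -0.1, -0.8]
opening: 0.0485
grip_force: 69.0
time_s: 48.92
position: [0.4877, 0.3775, 0.1721]
ee_rot: [1.0, 0.007, 0.001, -0.0]
force: [0.3, -1.3, 2.8]
opening: 0.0633
grip_force: 2.5
time_s: 49.92
position: [0.3472, 0.3756, 0.3707]
ee_rot: [1.0, 0.007, -0.0, 0.0]
force: [-0.2, -0.2, -0.7]
opening: 0.0856
grip_force: 0.0
wrist 10527 flap z [0.002 0.076 0.216 0.217 0.218]
side 1836 flap z [0.075 0.215 0.217 0.219 0.223]
scene 1129 flap z [0.214 0.215 0.217 0.219 0.223]
scene
301 [170. 161.] z 0.053 top [ 0.619 -0.448  0.05 ] [ 0.589 -0.518] [ 0.643 -0.38 ]
716 [166. 191.] z 0.093 top [ 0.741 -0.312  0.092] [ 0.705 -0.357] [ 0.788 -0.275]
5439 [380. 239.] z 0.223 top [0.493 0.378 0.22 ] [0.399 0.29 ] [0.576 0.462]
1568 [256. 224.] z 0.089 top [0.636 0.002 0.1  ] [ 0.595 -0.026] [0.65  0.083]
3404 [222. 246.] z 0.048 top [ 0.769 -0.019  0.044] [ 0.683 -0.18 ] [0.846 0.124]
740 [313. 291.] z 0.118 top [0.73  0.309 0.116] [0.697 0.28 ] [0.759 0.338]
side
576 [237. 152.] z 0.094 top [ 0.742 -0.305  0.091] [ 0.704 -0.357] [ 0.787 -0.271]
2868 [199. 209.] z 0.048 top [ 0.767 -0.013  0.044] [ 0.682 -0.175] [0.846 0.129]
9485 [227. 301.] z 0.222 top [0.485 0.384 0.22 ] [0.401 0.289] [0.574 0.465]
828 [159. 280.] z 0.118 top [0.728 0.311 0.116] [0.697 0.279] [0.759 0.341]
```

```bash
python3 -c "
from cell import *
print(close_job())"
```

```text
the job is handed in; nothing more can be done
None
```

I handed the job in at about 50 s on the robot's clock: both new cartridges seated, keeper across them, lock screw tight, and both empties I found in the bin with the flaps shut; the hand-in returned no verdict.

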